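# Scan the rigging plate with a scale for its foam cut-out

## Robot

A 6-joint arm with a two-finger parallel gripper is mounted at the origin on the work surface. World frame = base frame: x ahead of the robot, y to its left, z up, the work surface at z = 0. Lengths are in m, angles in rad, forces in N, time in s.
With the tool pointing down it reaches from about 0.35 to 0.775 m from the base axis. Payload 5.5 kg.
Tool frame: the origin (TCP) lies at the very end of the fingers, on their centre line; the grasp point (between the pads) lies env.hold_point_z behind it (env.hold_point_z is the distance from the TCP to the grasp point, in m); z points along the fingers, y is the line along which they close (so a half turn about z gives the same grasp; the last joint's range is limited). The gripper opens to 85 mm and grips with 20 to 120 N. Pads are 22 mm wide; open, the fingers measure 114 mm over their backs; the gripper's body (76 mm by 85 mm) begins 54 mm behind the grasp point. The pads swing forward as they close: fully open they stand 13 mm farther back than shut.
Start: joints at [-1.487, 0.313, 0.046, 1.304, 0, 1.431], TCP at [0.128, -0.561, 0.231] pointing down, gripper open.
Joint ranges: [-2.76, 2.76], [-0.86, 1.69], [-1.03, 1.26], [-2.2, 2.34], [-1.47, 1.5], [-3.14, 3.14]. Speed limits (rad/s): [2.57, 2.57, 3.14, 3.14, 3.14, 3.14].

## Interface

Orientations are given as a unit quaternion [w, x, y, z].
In Python, from workcell import env gives the robot as it stands.
- The arm moves only by the tool carry_out, never from a script. Its argument "steps" is a list of rows, each a list of 3 entries, a list of its own where there are three numbers: the turn, a rotation vector about the tool's x, y, z in degrees, then the shift along the tool's x, y, z in cm, then the closure in counts, from 0 (fully open) to 255 (shut). A call has exactly 8 rows; each row is the pose to reach, as a shift and turn from the pose commanded when the call began, along the tool's axes at that moment; what a row does not reach only later rows make up. A row lasts 1/8 s, in which the tool goes at most 62.5 mm and 10.7 degrees, less where a joint would pass 70% of its speed; a pose out of reach is approached as far as the arm can. A call with a gripper value outside its range is refused whole. The fingers move at their own pace and stop on an object; "force" is the grip in N (left out, the last holds). Time passes only in rows, so rows that repeat a pose let the fingers close, or fill a call up. It gives the time, the measured TCP pose, the force, the opening and the grip force at its end, in the units of the state.
- env.get_state(): the state, without advancing time (a new reading comes with each control period).
- env.read_camera(name): name is "side" or "top" or "wrist"; returns (picture, depth): 384x512x3 uint8, red, green, blue; 384x512 float32, m along the optical axis (not along the pixel's ray), 0 where there is no reading.
- env.get_calibration(name): a dict with "fx", "fy", "cx", "cy" (pixels), "D" ([k1, k2, p1, p2, k3] as OpenCV has them; the pictures are not rectified), "origin" and "orientation" of the camera in the world. Camera axes: x right, y up, looking along -z (the intrinsics and any distortion apply to the point x, -y, -z); pixel columns grow to the right and rows downward; lengths in m; the calibration is good to about 2 mm. A picture is of the moment at which its call begins: read the wrist's pose just before it. get_calibration takes no time and is no camera call; for the wrist camera it gives the pose at the moment of the call.
- env.hand_in(): hands the job in; it is judged then, once.
The state is a dict: "clock": time; "joint_pos": joint angles; "qvel": joint speeds; "tau": joint torques, N m; "tcp_pos": TCP position; "orientation": TCP orientation; "wrist_force": force on the tool from outside, world axes, zero at the start; "ft_torque": the same for the moment, N m; "finger_gap": finger opening in m; "grip_force": force on a finger pad.
Only numpy, scipy, OpenCV 4.12 (cv2) and the standard library are available. Lean on these libraries where they do the work, as an engineer would, in place of code of your own. Each camera call takes 0.05 s, during which the arm holds its last target. There are 200 camera calls.

## Task

The rigging plate lies on the scanner glass, ready to be scanned at true size for its foam cut-out. Lay the graduated steel straightedge flat on the glass, flush along the whole of the plate's long edge that faces the keys, with the plate still on the glass; then press the white wake key, the blue mode key and the green start key in that order, each fully down and let up again before the next. Keep off the red stop key and leave the other gear where it lies.

Things in the scene. Friction and masses are not known exactly. Their poses are not given: they have to be found in the camera images.
- scanner: dark grey A4 flatbed scanner, fixed to the bench, 290 mm (x) by 370 mm (y), flat top 42 mm above the bench; origin under the centre of its housing, +x away from its key strip, +y to its left, z up. The key strip runs along its -x edge (the side towards the robot); its lid is swung right back and lies beyond its +x edge, no higher than the top by more than 5 mm
- glass (a point): centre of the scanner's dark glass, at the height of the flat top (the glass and its frame are level with it); glass 216 mm along the scanner's x, 297 mm along its y; axes as the scanner's
- key_white (a joint): travel of the white key in m: 0 = up, 0.004 = fully down
- key_white_top (a point): centre of the white key's top face, which stands 8 mm above the scanner's top when up and 4 mm above it when fully down; wake key, 20 x 20 mm, at the +y end of the row (125 mm left of the middle). It is a spring key: about 2 N starts it, about 4.5 N holds it fully down, and it comes back up when let go. Axes as the scanner's
- key_blue (a joint): travel of the blue key in m: 0 = up, 0.004 = fully down
- key_blue_top (a point): centre of the blue key's top face, which stands 8 mm above the scanner's top when up and 4 mm above it when fully down; mode key, 20 x 20 mm, 30 mm left of the middle, same spring. Axes as the scanner's
- key_red (a joint): travel of the red key in m: 0 = up, 0.004 = fully down
- key_red_top (a point): centre of the red key's top face, which stands 8 mm above the scanner's top when up and 4 mm above it when fully down; stop key, 20 x 20 mm, 55 mm right of the middle, between blue and green, same spring; not to be pressed. Axes as the scanner's
- key_green (a joint): travel of the green key in m: 0 = up, 0.004 = fully down
- key_green_top (a point): centre of the green key's top face, which stands 8 mm above the scanner's top when up and 4 mm above it when fully down; start key, 20 x 24 mm, at the -y end of the row (125 mm right of the middle), same spring. Axes as the scanner's
- rigging_plate: bare aluminium rigging plate with five round holes and rounded corners (15 mm), 90 mm (its x) by 180 mm (its y) by 10 mm thick, about 0.4 kg, lying loose on the scanner glass; origin at the centre of its underside. Its +y points roughly along the scanner's +y; the long edge that faces the keys is at its x = -45 mm, straight over 150 mm. It slides if pushed hard
- straightedge: flat ground-steel straightedge with scale marks along both long edges, 30 mm wide (its x) by 250 mm long (its y) by 8 mm thick, about 0.46 kg, lying flat on the bench to the left or right of the scanner, its length pointing roughly away from the robot; origin at the centre of its underside; both ways round are alike
- rescue_hook: grey steel rescue hook, 210 x 95 x 16 mm, lying on the bench on the other side of the scanner; bystander; origin near its middle on the bench
- locking_snap: red steel locking snap, 150 x 57 x 17 mm, lying on the bench at the far left; bystander; origin near its middle on the bench
- carabiner: gold carabiner, 120 x 60 x 14 mm, lying on the bench at the far right; bystander; origin near its middle on the bench

How it is judged:
By the outcome, as a careful person would: the job done as asked, in the order asked, and still so for the second after the job is handed in, with the robot touching nothing.
It also fails if it takes over 64 s, if anything falls off the work surface, if the arm or the gripper's body presses on something with over 40 N, if the wrist force passes 120 N, or if a joint passes its speed limit or range.

## Working session

There is one attempt and no reset: what is moved stays moved. The work goes in short steps, Python scripts to look and compute and a tool call to move; the robot and the scene stay as the last step left them, time stands still between calls to the robot, and variables do not carry over. Pictures are saved under pics/ and viewed, at most 10 in all, crops included, and the job is handed in when it is done.

Besides the shell and the picture viewer there is one more tool, called after "Call:" as name([rows], argument=value, ...), one row to a line, values as JSON. carry_out: Moves the arm, as the interface text tells. Its arguments: {"type":"object","properties":{"steps":{"type":"array","items":{"type":"array"}},"force":{"type":"number"}},"required":["steps"]}

```bash
ls; mkdir -p pics
python3 - <<'E'
from workcell import env
import cv2,numpy as np
s=env.get_state();print(s, env.hold_point_z)
for n in("top","side"):
    print(n,env.get_calibration(n))
    p,d=env.read_camera(n);cv2.imwrite(f"pics/{n}0.png",p[...,::-1]);np.savez(f"pics/{n}0.npz",p=p,d=d)
E
```

```text
pics
{'clock': 0.0, 'joint_pos': array([-1.48659620e+00,  3.14017322e-01,  4.49703614e-02,  1.30359554e+00,
       -3.92148991e-07,  1.43120073e+00]), 'qvel': array([-0.00015096, -0.00135334,  0.00059058, -0.00031424,  0.0006689 ,
       -0.00039079]), 'tau': array([ 1.18233006e-04, -4.80626822e+01,  2.98533064e+01,  1.92877860e-02,
       -9.59000226e-05, -1.09313492e-08]), 'tcp_pos': array([ 0.12756042, -0.56014571,  0.23039572]), 'orientation': array([-9.22739444e-04,  9.93745541e-01,  1.11664445e-01,  2.53681816e-05]), 'wrist_force': array([ 0.25080622, -0.04799197,  0.05191585]), 'ft_torque': array([-0.03656505, -0.02050629,  0.00856357]), 'grip_force': 0.0, 'finger_gap': 0.08534409729852382} 0.0187
top {'fx': 453.92220410235007, 'fy': 453.92220410235007, 'cx': 253.56890275335869, 'cy': 195.0664158110415, 'D': array([0.04766459, 0.        , 0.        , 0.        , 0.        ]), 'origin': array([ 0.33829435, -0.01643281,  1.70920691]), 'orientation': array([-0.70231128, -0.05383555,  0.03699714,  0.70886656])}
side {'fx': 390.8151709319372, 'fy': 390.8151709319372, 'cx': 251.28477915754624, 'cy': 188.02484292901227, 'D': array([0.00883536, 0.        , 0.        , 0.        , 0.        ]), 'origin': array([-0.1054802 ,  0.99308038,  0.93516832]), 'orientation': array([-0.2634852 , -0.12875068,  0.42740376,  0.85517533])}
```

Run:
```python
import cv2
a=cv2.imread("pics/top0.png");cv2.imwrite("pics/top0b.png",cv2.resize(a,(800,600),interpolation=cv2.INTER_CUBIC))
```

```text
(no output)
```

View pics/top0b.png

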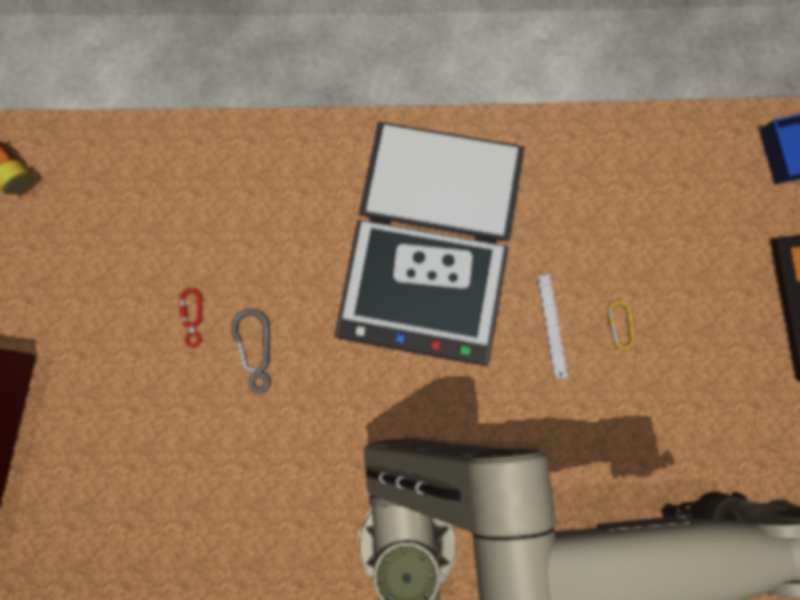

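View pics/side0.png

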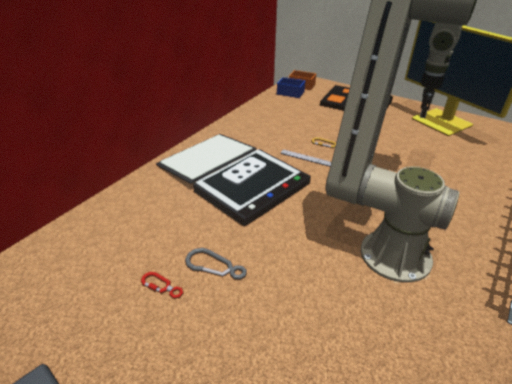

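The top view (800x600) shows the keys: white (360,331), blue (400,338), red (436,345) and green (465,350). The plate is at about (433,265), and the straightedge ends are at (545,276) and (561,377). In the side view the straightedge runs from (282,153) to (333,163).

```bash
cat > h.py <<'E'
from workcell import env
import cv2,numpy as np
from scipy.spatial.transform import Rotation as R
def rot(q): return R.from_quat(np.r_[q[1:],q[0]]).as_matrix()
def K(c): return np.array([[c['fx'],0,c['cx']],[0,c['fy'],c['cy']],[0,0,1.]])
def ray(c,uv):
    n=cv2.undistortPoints(np.array(uv,float).reshape(-1,1,2),K(c),np.array(c['D'],float)).reshape(-1,2)
    return np.c_[n[:,0],-n[:,1],-np.ones(len(n))]@rot(c['orientation']).T
def plane(c,uv,z):
    r=ray(c,uv);o=c['origin'];return o+r*((z-o[2])/r[:,2])[:,None]
def depthpt(c,d,uv):
    r=ray(c,uv); return np.array([c['origin']+v*d[int(round(p[1])),int(round(p[0]))] for v,p in zip(r,uv)])
def tri(c1,u1,c2,u2):
    out=[]
    for a,b in zip(ray(c1,u1),ray(c2,u2)):
        A=np.c_[a,-b];t=np.linalg.lstsq(A,c2['origin']-c1['origin'],rcond=None)[0]
        p=c1['origin']+a*t[0];q=c2['origin']+b*t[1];out.append(np.r_[(p+q)/2,np.linalg.norm(p-q)])
    return np.array(out)
def proj(c,P):
    v=(np.atleast_2d(P)-c['origin'])@rot(c['orientation']);v=v*[1,-1,-1]
    return cv2.projectPoints(v,np.zeros(3),np.zeros(3),K(c),np.array(c['D'],float))[0].reshape(-1,2)
E
python3 - <<'E'
from h import *
np.set_printoptions(precision=4,suppress=True)
c=env.get_calibration("top");s=env.get_calibration("side");d=np.load("pics/top0.npz")['d']
k=np.array([[360,331],[400,338],[436,345],[465,350]])*.64
print(plane(c,k,.05));print(depthpt(c,d,k))
e=np.array([[545,276],[561,377],[553,326]])*.64
print(plane(c,e,.008));print(depthpt(c,d,e))
pl=np.array([[396,244],[472,249],[469,288],[393,282]])*.64
print(plane(c,pl,.052));print(depthpt(c,d,[[433*.64,270*.64]]))
print(tri(c,k,s,[[252,207],[270,196],[285,186],[297,178]]))
print(tri(c,e[:2],s,[[282,153],[336,164]]))
w=env.get_calibration("wrist");print(w,rot(w['orientation']));st=env.get_state();print(rot(st['orientation']))
E
```

```text
[[ 0.4918  0.1079  0.05  ]
 [ 0.4744  0.014   0.05  ]
 [ 0.4572 -0.07    0.05  ]
 [ 0.4449 -0.1374  0.05  ]]
[[ 0.4925  0.1085  0.0426]
 [ 0.4743  0.014   0.0514]
 [ 0.457  -0.07    0.0517]
 [ 0.4449 -0.1374  0.05  ]]
[[ 0.6246 -0.3365  0.008 ]
 [ 0.3818 -0.3656  0.008 ]
 [ 0.5032 -0.3513  0.008 ]]
[[ 0.6259 -0.338   0.0002]
 [ 0.3819 -0.3665  0.0034]
 [ 0.5035 -0.352   0.0049]]
[[ 0.6988  0.0216  0.052 ]
 [ 0.6842 -0.1586  0.052 ]
 [ 0.5908 -0.1496  0.052 ]
 [ 0.6072  0.0294  0.052 ]]
[[ 0.6352 -0.0656  0.0502]]
[[ 0.4896  0.1068  0.0477  0.0055]
 [ 0.4725  0.013   0.0441  0.0053]
 [ 0.4561 -0.0708  0.0453  0.0031]
 [ 0.4427 -0.1386  0.0486  0.005 ]]
[[ 0.625  -0.3396 -0.0041  0.0035]
 [ 0.3776 -0.3658  0.0147  0.0088]]
{'fx': 315.93118795689645, 'fy': 315.93118795689645, 'cx': 253.42570191395578, 'cy': 195.76037720194526, 'D': array([-0.077,  0.   ,  0.   ,  0.   ,  0.   ]), 'origin': array([ 0.1962, -0.5452,  0.3731]), 'orientation': array([ 0.7741, -0.1087,  0.0875, -0.6174])} [[ 0.2222  0.9369  0.2697]
 [-0.975   0.2139  0.0603]
 [-0.0011 -0.2764  0.961 ]]
[[ 0.9751  0.2219 -0.0002]
 [ 0.2219 -0.9751  0.0016]
 [ 0.0002 -0.0016 -1.    ]]
```

Call:
carry_out([
  [[0,0,1],[5.2,-1.5,0.4],0],
  [[0,0,2],[10.4,-3.0,0.8],0],
  [[0,0,3],[15.6,-4.6,1.2],0],
  [[0,0,4],[20.8,-6.1,1.6],0],
  [[0,0,5],[26.0,-7.6,2.0],0],
  [[0,0,6],[31.2,-9.1,2.4],0],
  [[0,0,6],[36.4,-10.6,2.8],0],
  [[0,0,6],[41.2,-12.1,3.0],0],
])

```text
clock: 1.1
tcp_pos: [0.5038, -0.3499, 0.2005]
orientation: [-0.0, 0.998, 0.06, -0.0]
wrist_force: [1.0, 0.0, 0.6]
finger_gap: 0.0855
grip_force: 0.0
```

Run:
```python
from h import *
np.set_printoptions(precision=4,suppress=True)
s=env.get_state();print(s['tcp_pos'],rot(s['orientation']),s['joint_pos'],s['clock'])
c=env.get_calibration("wrist");p,d=env.read_camera("wrist");cv2.imwrite("pics/w1.png",p[...,::-1]);np.savez("pics/w1.npz",p=p,d=d,c=c)
print(c['origin'],proj(c,[[.6246,-.3365,.008],[.3818,-.3656,.008]]))
```

```text
[ 0.5038 -0.3499  0.2005] [[ 0.9929  0.1191 -0.0008]
 [ 0.1191 -0.9929  0.0006]
 [-0.0007 -0.0007 -1.    ]] [-0.7378  0.3986  0.0939  1.2671 -0.0001  2.2843] 1.1
[ 0.5738 -0.3419  0.343 ] [[254.1796  52.3368]
 [253.9606 273.5646]]
```

View pics/w1.png

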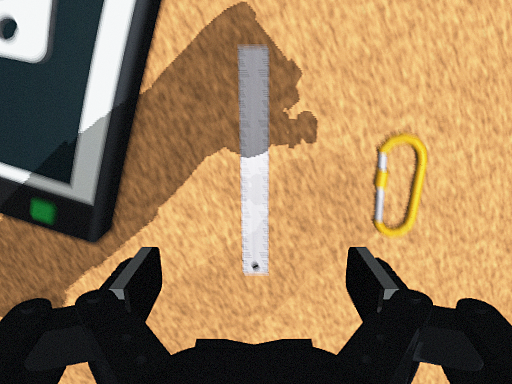

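The wrist view shows the straightedge upright, with end centres at about (253.5,45) and (255.5,274) and the carabiner well clear to the right.

Run:
```python
from h import *
np.set_printoptions(precision=4,suppress=True)
z=np.load("pics/w1.npz",allow_pickle=True);c=z['c'].item();d=z['d']
u=[[253.5,45],[255.5,274]]
a=plane(c,u,.008);print(a,a.mean(0),np.degrees(np.arctan2(*(a[0]-a[1])[[1,0]])),np.linalg.norm(a[0]-a[1]))
print(depthpt(c,d,[[253,60],[254,160],[255,250],[320,200]]))
t=env.get_calibration("top");print(tri(c,u,t,np.array([[545,276],[561,377]])*.64))
m=a.mean(0);s=env.get_state();print((m-s['tcp_pos'])@rot(s['orientation']))
```

```text
[[ 0.6314 -0.335   0.008 ]
 [ 0.3814 -0.3675  0.008 ]] [ 0.5064 -0.3513  0.008 ] 7.406478569195017 0.2520177281951049
[[ 0.6175 -0.3362  0.0065]
 [ 0.5172 -0.3493  0.0069]
 [ 0.4129 -0.3631  0.0085]
 [ 0.4796 -0.4294  0.0005]]
[[ 0.6266 -0.3351  0.0163  0.0066]
 [ 0.3816 -0.3666  0.0078  0.0019]]
[-0.0029  0.0049  0.192 ]
```

Run:
```python
from h import *
np.set_printoptions(precision=5,suppress=True)
for i in range(3):
    s=env.get_state();print(s['tcp_pos'],rot(s['orientation']),s['clock'],s['wrist_force'])
m=np.array([.5064,-.3513,.008]);print((m-s['tcp_pos'])@rot(s['orientation']))
```

```text
[ 0.50825 -0.34655  0.20006] [[ 0.9923   0.12385  0.00239]
 [ 0.12384 -0.9923   0.00273]
 [ 0.00271 -0.00241 -0.99999]] 1.15 [ 3.58238  0.48039 -0.19685]
[ 0.50825 -0.34655  0.20006] [[ 0.9923   0.12385  0.00239]
 [ 0.12384 -0.9923   0.00273]
 [ 0.00271 -0.00241 -0.99999]] 1.15 [ 3.58238  0.48039 -0.19685]
[ 0.50825 -0.34655  0.20006] [[ 0.9923   0.12385  0.00239]
 [ 0.12384 -0.9923   0.00273]
 [ 0.00271 -0.00241 -0.99999]] 1.15 [ 3.58238  0.48039 -0.19685]
[-0.00295  0.00494  0.19204]
```

Call:
carry_out([
  [[0,0,-0.5],[0.3,0,5],80],
  [[0,0,-0.5],[0.3,0,10],100],
  [[0,0,-0.5],[0.3,0,15],100],
  [[0,0,-0.5],[0.3,0,18],100],
  [[0,0,-0.5],[0.3,0,19.4],100],
  [[0,0,-0.5],[0.3,0,19.75],100],
  [[0,0,-0.5],[0.3,0,19.75],100],
  [[0,0,-0.5],[0.3,0,19.75],255],
], force=80)

```text
clock: 2.15
tcp_pos: [0.5064, -0.3518, 0.0054]
orientation: [0.001, 0.998, 0.064, 0.001]
wrist_force: [0.3, -0.3, -0.3]
finger_gap: 0.0349
grip_force: 0.0
```

Call:
carry_out([
  [[0,0,0],[0,0,0],255],
  [[0,0,0],[0,0,0],255],
  [[0,0,0],[0,0,0],255],
  [[0,0,0],[0,0,-0.5],255],
  [[0,0,0],[0,0,-2],255],
  [[0,0,0],[0,0,-5],255],
  [[0,0,0],[0,0,-10],255],
  [[0,0,0],[0,0,-13],255],
])

```text
clock: 3.15
tcp_pos: [0.5061, -0.3515, 0.1371]
orientation: [0.001, 0.998, 0.064, 0.001]
wrist_force: [0.2, -0.5, -4.8]
finger_gap: 0.0252
grip_force: 79.4
```

Run:
```python
from h import *
np.set_printoptions(precision=4,suppress=True)
c=env.get_calibration("wrist");s=env.get_state();print(s['tcp_pos'],s['wrist_force'],s['finger_gap'],s['grip_force'])
p,d=env.read_camera("wrist");cv2.imwrite("pics/w2.png",p[...,::-1]);np.savez("pics/w2.npz",p=p,d=d,c=c)
```

```text
[ 0.5061 -0.3515  0.1371] [ 0.2125 -0.5122 -4.8382] 0.025186609578406214 79.42857082933187
```

View pics/w2.png

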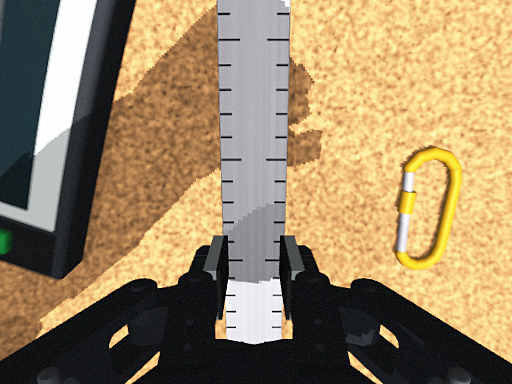

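Grasp confirmed: the straightedge is held square between the pads, and the weight reads 4.8 N. Next I go above the scanner with the straightedge turned along the plate.

Call:
carry_out([
  [[0,0,-9.7],[1.1,-3.7,-1.0],255],
  [[0,0,-19.4],[2.3,-7.4,-2.0],255],
  [[0,0,-29.1],[3.4,-11.1,-2.5],255],
  [[0,0,-38.8],[4.5,-14.8,-2.5],255],
  [[0,0,-48.5],[5.7,-18.5,-2.5],255],
  [[0,0,-58.2],[6.8,-22.2,-2.5],255],
  [[0,0,-67.9],[8.0,-25.9,-2.5],255],
  [[0,0,-77.4],[9.1,-29.6,-2.5],255],
])

```text
clock: 4.2
tcp_pos: [0.5577, -0.0444, 0.1584]
orientation: [-0.0, 0.737, 0.676, -0.0]
wrist_force: [1.4, 0.8, -5.1]
finger_gap: 0.025
grip_force: 79.4
```

Call:
carry_out([
  [[0,0,0],[0,0,0],255],
  [[0,0,0],[0,0,0],255],
  [[0,0,0],[0,0,0],255],
  [[0,0,0],[0,0,0],255],
  [[0,0,0],[0,0,0],255],
  [[0,0,0],[0,0,0],255],
  [[0,0,0],[0,0,0],255],
  [[0,0,0],[0,0,0],255],
])

```text
clock: 5.2
tcp_pos: [0.558, -0.0458, 0.1588]
orientation: [0.0, 0.739, 0.674, -0.0]
wrist_force: [0.4, -0.2, -4.9]
finger_gap: 0.0252
grip_force: 79.4
```

Run:
```python
from h import *
np.set_printoptions(precision=4,suppress=True)
c=env.get_calibration("wrist");s=env.get_state();print(s['tcp_pos'],rot(s['orientation']),s['wrist_force'],s['ft_torque'],s['finger_gap'],s['joint_pos'])
p,d=env.read_camera("wrist");cv2.imwrite("pics/w3.png",p[...,::-1]);np.savez("pics/w3.npz",p=p,d=d,c=c)
P=s['tcp_pos'];print(proj(c,[[.5908,-.1496,.052],[.6072,.0294,.052]]))
```

```text
[ 0.558  -0.0458  0.1588] [[ 0.092   0.9958 -0.    ]
 [ 0.9958 -0.092  -0.0001]
 [-0.0001 -0.     -1.    ]] [ 0.3776 -0.205  -4.8782] [ 0.0108 -0.0371 -0.0103] 0.025171659458236916 [-0.2251  0.3152 -0.1313  1.1243 -0.0001  1.4377]
[[299.169  298.8846]
 [308.6318  92.6935]]
```

View pics/w3.png

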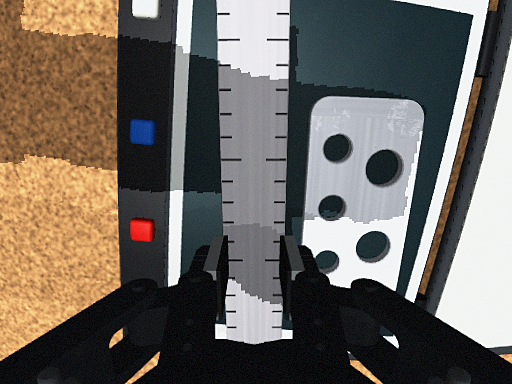

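The held straightedge runs upright at columns 219-290. The plate is to its right, with its near edge running from about (313,110) to about (304,235), and blue (142,132) and red (142,230) show on the left. I'll enlarge the edge.

Run:
```python
import cv2
a=cv2.imread("pics/w3.png")[90:270,280:340]
cv2.imwrite("pics/w3c.png",cv2.resize(a,(600,600),interpolation=cv2.INTER_NEAREST)) # x10, y3.333
for r in range(120,260,15): print(r,cv2.imread("pics/w3.png",0)[r,285:325])
```

```text
120 [140 144 124  13  36  33  31  35  35  38  34  33  38  31  37  32  32  35
  33  29  32  34  31  45  55 110 183 208 204 207 200 201 204 214 206 195
 192 195 194 197]
135 [136 121  78  27  30  25  31  31  37  35  35  28  34  37  34  34  34  34
  32  34  31  32  44  57 116 189 206 199 197 191 193 197 196 197 189 190
 194 191 199 198]
150 [143 122  17  32  30  36  35  35  31  35  33  30  34  34  29  31  32  27
  39  35  29  31  49 100 184 204 200 196 193 195 195 194 195 193 185 192
 193 176  99  19]
165 [141 120  20  31  34  29  29  36  33  35  34  35  36  35  28  29  35  36
  25  31  35  52  88 186 202 197 189 185 192 195 187 189 187 188 190 194
 190 199 195 198]
180 [ 88  49  22  32  33  37  35  34  31  34  34  30  29  30  31  31  30  38
  28  33  52  98 205 195 198 188 183 189 193 187 184 191 187 190 193 196
 193 192 192 193]
195 [137  12  26  29  34  34  33  31  32  38  29  21  26  28  25  29  34  28
  29  68  95 208 194 195 190 185 188 192 185 189 188 185 189 187 193 194
 190 189 189 194]
210 [ 81  12  20  27  29  29  28  22  28  23  29  27  21  25  31  28  25  30
  60  89 205 189 190 186 176 190 190 185 181 184 187 193 175  96  14  26
  26  30  42  55]
225 [ 12  21  20  22  29  20  28  57  56  52  54  56  44  52  49  50  53  79
 158 255 246 243 243 244 242 243 242 244 244 243 244 242 244 244 244 243
 244 243 244 241]
240 [ 64  60  61  54  57  56  57  60  59  60  63  49  52  49  46  50  89 172
 255 247 242 243 244 243 244 243 243 243 243 243 244 244 243 244 244 244
 242 243 242 245]
255 [  1  11  10  38  60  57  56  61  57  56  57  63  57  63  54  30  28  16
  31  30  23  25  31  29  20  33  12  34 204 255 255 204  44  26  36  37
  49  46  42  42]
```

View pics/w3c.png

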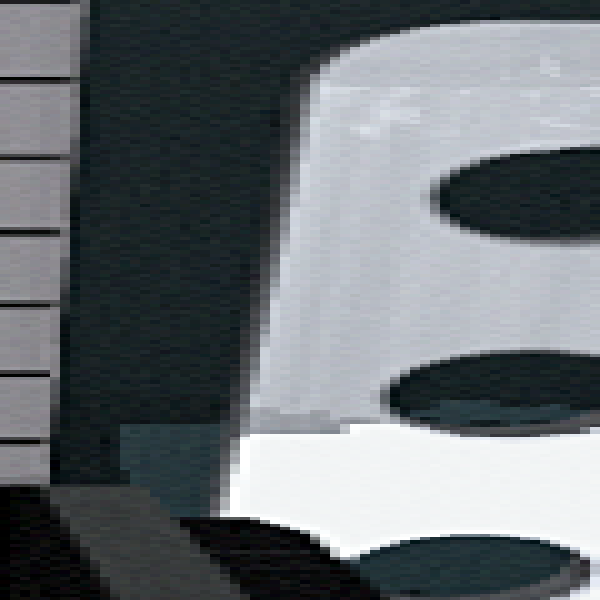

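The crop shows the plate's top edge from column ~311 at row 120 to ~302 at row 240, with its thin side face just left of it.

Run:
```python
from h import *
np.set_printoptions(precision=4,suppress=True)
z=np.load("pics/w3.npz",allow_pickle=True);c=z['c'].item();d=z['d']
u=np.c_[[310.6,309.4,308.3,307.3,306.3,305.4,304.4,303,302],range(120,241,15)]
a=plane(c,u,.052);print(a)
f=np.polyfit(a[:,1],a[:,0],1);print("slope",f,"yaw",90-np.degrees(np.arctan(f[0])))
print(depthpt(c,d,[[350,125],[330,180],[360,210],[300,100],[255,40],[255,100],[255,160],[255,220]]))
g=cv2.cvtColor(z['p'],cv2.COLOR_RGB2GRAY).astype(float)
# ruler edges by gradient
L=[];Rr=[]
for r in (20,50,70,100,130,150,170,200):
    gr=np.diff(g[r]);L.append([210+np.argmax(gr[210:232])+.5,r]);Rr.append([278+np.argmin(gr[278:296])+.5,r])
tz=.1588-.004+.008
for q in(L,Rr):
    b=plane(c,q,tz);f2=np.polyfit(b[:,1],b[:,0],1);print(np.round(q,1).tolist(),b[[0,-1]],90-np.degrees(np.arctan(f2[0])),np.polyval(f2,-.0458))
```

```text
[[ 0.6077  0.0089  0.052 ]
 [ 0.6062 -0.0025  0.052 ]
 [ 0.6048 -0.0142  0.052 ]
 [ 0.6034 -0.0262  0.052 ]
 [ 0.602  -0.0384  0.052 ]
 [ 0.6007 -0.051   0.052 ]
 [ 0.5993 -0.064   0.052 ]
 [ 0.5975 -0.0772  0.052 ]
 [ 0.596  -0.091   0.052 ]]
slope [0.1159 0.6065] yaw 83.39093860214577
[[ 0.6379  0.0027  0.0534]
 [ 0.6214 -0.0402  0.0519]
 [ 0.6462 -0.0685  0.0517]
 [ 0.6015  0.0246  0.0436]
 [ 0.5677  0.0499  0.1615]
 [ 0.5655  0.026   0.1608]
 [ 0.5632  0.0001  0.1612]
 [ 0.5605 -0.0288  0.16  ]]
[[216.5, 20.0], [216.5, 50.0], [217.5, 70.0], [218.5, 100.0], [219.5, 130.0], [219.5, 150.0], [220.5, 170.0], [221.5, 200.0]] [[ 0.5529  0.0587  0.1628]
 [ 0.5462 -0.0166  0.1628]] 84.975311176766 0.5436235524983996
[[289.5, 20.0], [288.5, 50.0], [288.5, 70.0], [287.5, 100.0], [287.5, 130.0], [286.5, 150.0], [286.5, 170.0], [285.5, 200.0]] [[ 0.5822  0.056   0.1628]
 [ 0.5754 -0.0193  0.1628]] 84.97441107290399 0.5731209437277093
```

Call:
carry_out([
  [[0,0,1.6],[0,0,3],255],
  [[0,0,1.6],[0,0,6],255],
  [[0,0,1.6],[0,0,8.5],255],
  [[0,0,1.6],[0,0,9.8],255],
  [[0,0,1.6],[0,0,10.5],255],
  [[0,0,1.6],[0,0,10.8],255],
  [[0,0,1.6],[0,0,10.8],255],
  [[0,0,1.6],[0,0,10.8],255],
])

```text
clock: 6.25
tcp_pos: [0.5586, -0.0459, 0.0515]
orientation: [0.001, 0.748, 0.663, 0.0]
wrist_force: [-0.6, 0.6, -3.6]
finger_gap: 0.0251
grip_force: 79.5
```

Call:
carry_out([
  [[0,0,0],[0,0,0],255],
  [[0,0,0],[0,0,0.1],255],
  [[0,0,0],[0,0,0.2],255],
  [[0,0,0],[0,0,0.2],255],
  [[0,0,0],[0,0,0.3],255],
  [[0,0,0],[0,0,0.3],255],
  [[0,0,0],[0,0,0.35],255],
  [[0,0,0],[0,0,0.35],255],
])

```text
clock: 7.25
tcp_pos: [0.5581, -0.0458, 0.0479]
orientation: [0.0, 0.748, 0.663, 0.0]
wrist_force: [-3.3, 0.3, 4.4]
finger_gap: 0.0252
grip_force: 81.8
```

Call:
carry_out([
  [[0,0,0],[0,0,0],115],
  [[0,0,0],[0,0,0],115],
  [[0,0,0],[0,0,0],115],
  [[0,0,0],[0,0,0],115],
  [[0,0,0],[0,0,-0.5],115],
  [[0,0,0],[0,0,-2],115],
  [[0,0,0],[0,0,-4],115],
  [[0,0,0],[0,0,-6],115],
])

```text
clock: 8.25
tcp_pos: [0.5583, -0.0459, 0.109]
orientation: [0.0, 0.748, 0.663, 0.0]
wrist_force: [0.4, 0.2, 0.2]
finger_gap: 0.0469
grip_force: 0.0
```

Call:
carry_out([
  [[0,0,10],[0,-0.5,0],115],
  [[0,0,20],[0,-1,0],115],
  [[0,0,30],[0,-1.5,0],115],
  [[0,0,40],[0,-2,0],115],
  [[0,0,50],[0,-2.5,0],115],
  [[0,0,60],[0,-3,0],115],
  [[0,0,70],[0,-3.6,0],115],
  [[0,0,80],[0,-3.6,0],115],
])

```text
clock: 9.25
tcp_pos: [0.5222, -0.0415, 0.1086]
orientation: [0.0, 1.0, 0.024, 0.001]
wrist_force: [0.7, 0.0, -0.9]
finger_gap: 0.0471
grip_force: 0.0
```

Call:
carry_out([
  [[0,0,10],[0,0,0],115],
  [[0,0,10],[0,0,0],115],
  [[0,0,10],[0,0,1],115],
  [[0,0,10],[0,0,2],115],
  [[0,0,10],[0,0,2],115],
  [[0,0,10],[0,0,2],115],
  [[0,0,10],[0,0,2],115],
  [[0,0,10],[0,0,2],115],
])

```text
clock: 10.25
tcp_pos: [0.5225, -0.0415, 0.0875]
orientation: [0.0, 0.998, -0.06, 0.0]
wrist_force: [-0.3, -0.5, 0.6]
finger_gap: 0.0468
grip_force: 0.0
```

Run:
```python
from h import *
np.set_printoptions(precision=4,suppress=True)
c=env.get_calibration("wrist");s=env.get_state();print(s['tcp_pos'],rot(s['orientation']),s['wrist_force'],s['finger_gap'],s['joint_pos'])
p,d=env.read_camera("wrist");cv2.imwrite("pics/w4.png",p[...,::-1]);np.savez("pics/w4.npz",p=p,d=d,c=c)
```

```text
[ 0.5225 -0.0415  0.0875] [[ 0.9928 -0.1197  0.0005]
 [-0.1197 -0.9928 -0.0002]
 [ 0.0005  0.0002 -1.    ]] [-0.2575 -0.4898  0.6207] 0.046805235072627197 [-0.2325  0.3053 -0.3335  0.9315 -0.0001  3.0291]
```

View pics/w4.png

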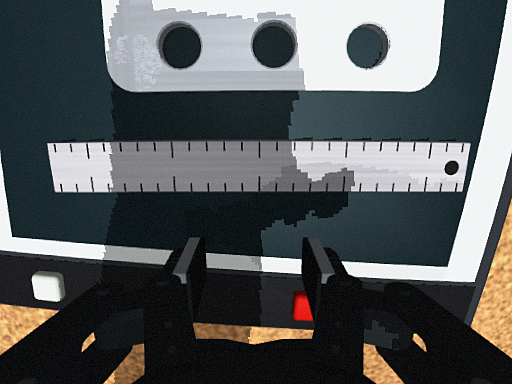

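The straightedge lies flat and nearly parallel to the plate: its far edge is near row 142, its near edge near row 191, columns 50-470. The plate edge is near row 91, columns 108-440, and the fingers are behind the straightedge.

```bash
cat > m.py <<'E'
from h import *
np.set_printoptions(precision=4,suppress=True)
def edges(f,cols=range(135,426,10)):
    z=np.load(f,allow_pickle=True);c=z['c'].item();g=cv2.GaussianBlur(cv2.cvtColor(z['p'],cv2.COLOR_RGB2GRAY),(5,1),0).astype(float)
    return z,c,g
def line(c,u,zz,T,Rm):
    b=(plane(c,u,zz)-T)@Rm
    for _ in range(3):
        f=np.polyfit(b[:,1],b[:,0],1);e=abs(b[:,0]-np.polyval(f,b[:,1]));b=b[e<max(.0015,2*np.median(e))]
    return f,len(b)
E
python3 - <<'E'
from m import *
z,c,g=edges("pics/w4.npz");T=np.array([.5225,-.0415,.0875]);Rm=rot([0,.998,-.06,0])
s=env.get_state();Rm=rot(s['orientation'])
dg=np.diff(g,axis=0);C=list(range(135,426,10))
P=[[x,80+np.argmin(dg[80:105,x])+.5] for x in C]
A=[[x,130+np.argmax(dg[130:152,x])+.5] for x in C]
B=[[x,180+np.argmin(dg[180:200,x])+.5] for x in C]
print([int(p[1]) for p in P],[int(p[1]) for p in A],[int(p[1]) for p in B])
for q,h in((P,.052),(A,.050),(B,.050)):
    f,n=line(c,q,h,T,Rm);print("tool x at y=0 (mm)",f[1]*1e3,"deg",np.degrees(np.arctan(f[0])),n)
d=z['d'];print(depthpt(c,d,[[100,170],[250,165],[420,165],[300,110],[300,80]])[:,2])
E
```

```text
[91, 91, 91, 91, 90, 90, 90, 90, 90, 90, 89, 89, 89, 89, 89, 89, 89, 89, 90, 89, 90, 90, 90, 90, 90, 90, 90, 91, 90, 86] [141, 141, 150, 141, 140, 140, 140, 140, 140, 150, 140, 140, 140, 140, 140, 140, 140, 140, 140, 140, 140, 140, 141, 141, 141, 141, 141, 141, 141, 141] [191, 191, 191, 191, 191, 191, 190, 191, 190, 182, 191, 190, 191, 190, 191, 190, 191, 190, 180, 190, 190, 190, 190, 190, 190, 191, 191, 191, 191, 191]
tool x at y=0 (mm) 78.5776494483579 deg 0.3318349150411494 29
tool x at y=0 (mm) 51.08495108264992 deg 0.04411660571805664 28
tool x at y=0 (mm) 21.44074121516692 deg 0.08180083220956395 28
[0.0496 0.0507 0.0497 0.0431 0.0518]
```

Call:
carry_out([
  [[0,0,0],[0,0,1.5],115],
  [[0,0,0],[0,0,3],115],
  [[0,0,0],[0,0,3.8],115],
  [[0,0,0],[0,0,4.2],115],
  [[0,0,0],[0,0,4.3],115],
  [[0,0,0],[0,0,4.3],115],
  [[0,0,0],[0,0,4.4],115],
  [[0,0,0],[0,0,4.4],115],
])

```text
clock: 11.3
tcp_pos: [0.5224, -0.0415, 0.0435]
orientation: [0.0, 0.998, -0.06, 0.0]
wrist_force: [0.3, -0.2, 0.3]
finger_gap: 0.0469
grip_force: 0.0
```

Call:
carry_out([
  [[0,0,0],[0,0,0],115],
  [[0,0,0],[0,0,0],115],
  [[0,0,0],[0,0,0.1],115],
  [[0,0,0],[0,0,0.1],115],
  [[0,0,0],[0,0,0.2],115],
  [[0,0,0],[0,0,0.2],115],
  [[0,0,0],[0,0,0.2],115],
  [[0,0,0],[0,0,0.2],115],
])

```text
clock: 12.3
tcp_pos: [0.5223, -0.0415, 0.0413]
orientation: [0.0, 0.998, -0.06, 0.0]
wrist_force: [0.0, 0.6, -0.9]
finger_gap: 0.0467
grip_force: 0.0
```

Call:
carry_out([
  [[0,0,0],[0,0,0.1],115],
  [[0,0,0],[0,0,0.1],115],
  [[0,0,0],[0,0,0.2],115],
  [[0,0,0],[0,0,0.2],115],
  [[0,0,0],[0,0,0.25],115],
  [[0,0,0],[0,0,0.25],115],
  [[0,0,0],[0,0,0.25],115],
  [[0,0,0],[0,0,0.25],115],
])

```text
clock: 13.3
tcp_pos: [0.5223, -0.0415, 0.0395]
orientation: [0.0, 0.998, -0.06, 0.0]
wrist_force: [-2.4, 0.1, 7.8]
finger_gap: 0.0473
grip_force: 3.8
```

Call:
carry_out([
  [[0,0,0],[0,0,-0.2],115],
  [[0,0,0],[0,0,-0.2],115],
  [[0,0,0],[0.4,0,-0.2],115],
  [[0,0,0],[0.8,0,-0.2],115],
  [[0,0,0],[1.2,0,-0.2],115],
  [[0,0,0],[1.7,0,-0.2],115],
  [[0,0,0],[2.2,0,-0.2],115],
  [[0,0,0],[2.7,0,-0.2],115],
])

```text
clock: 14.3
tcp_pos: [0.5495, -0.0447, 0.0405]
orientation: [0.0, 0.998, -0.06, -0.0]
wrist_force: [-1.9, -0.1, -1.8]
finger_gap: 0.0471
grip_force: 0.9
```

Call:
carry_out([
  [[0,0,0],[0.2,0,0],115],
  [[0,0,0],[0.4,0,0],115],
  [[0,0,0],[0.4,0,0],115],
  [[0,0,0],[0.4,0,0],115],
  [[0,0,0],[0.4,0,0],115],
  [[0,0,0],[0.4,0,0],115],
  [[0,0,0],[0.4,0,0],115],
  [[0,0,0],[0.4,0,0],115],
])

```text
clock: 15.3
tcp_pos: [0.5534, -0.0452, 0.041]
orientation: [0.0, 0.998, -0.06, 0.0]
wrist_force: [-0.4, 0.8, -0.7]
finger_gap: 0.0466
grip_force: 0.1
```

Run:
```python
from m import *
s=env.get_state();c=env.get_calibration("wrist");print(s['tcp_pos'],s['wrist_force'],s['ft_torque'])
p,d=env.read_camera("wrist");cv2.imwrite("pics/w5.png",p[...,::-1]);np.savez("pics/w5.npz",p=p,d=d,c=c)
```

```text
[ 0.5534 -0.0452  0.041 ] [-0.3661  0.7653 -0.745 ] [ 0.0272  0.0481 -0.0037]
```

View pics/w5.png

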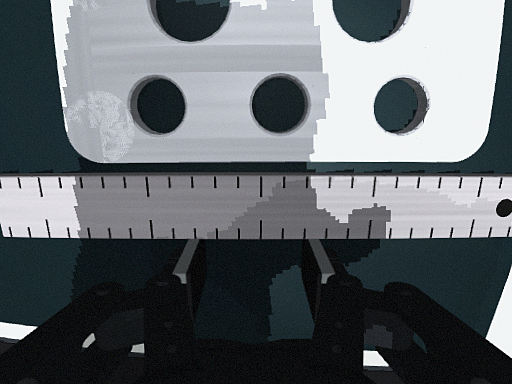

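The fingers have pushed the straightedge (far edge row ~174) nearly up to the plate edge (row ~162); a small gap remains.

```bash
cat > m2.py <<'E'
from m import *
import sys
def go(f,r):  # r: row windows plate, far edge
    z,c,g=edges(f);s=env.get_state();T=s['tcp_pos'];Rm=rot(s['orientation']);dg=np.diff(g,axis=0);C=list(range(110,446,8))
    P=[[x,r[0]+np.argmin(dg[r[0]:r[1],x])+.5] for x in C];A=[[x,r[2]+np.argmax(dg[r[2]:r[3],x])+.5] for x in C]
    for q,h in((P,.052),(A,.050)):
        f,n=line(c,q,h,T,Rm);print("tool x at y=0 (mm)",f[1]*1e3,"deg",np.degrees(np.arctan(f[0])),n)
    print(g[r[0]-3:r[3]+3,[130,200,270,350,420]].astype(int).T)
E
python3 -c "
from m2 import *
go('pics/w5.npz',[155,168,168,182])"
```

```text
tool x at y=0 (mm) 47.526710991041696 deg 0.2573150398166796 42
tool x at y=0 (mm) 41.83976385260754 deg -0.45753666046280617 42
[[174 174 171 176 178 180 179 182 183 188 166   1  20  20  22  24  22  22
   21  15  44  65  62  79 112 125 129 126 130 130 132 132 130]
 [173 171 173 178 178 181 178 179 186 167  76  13  27  27  23  27  27  22
   22  21  55  62  60  88 115 126 126 126 129 130 129 131 131]
 [172 170 173 175 180 179 178 176 187 130  48  20  28  28  30  26  27  29
   27  23  55  61  57  86 115 124 121 122 125 127 126 129 128]
 [243 243 244 244 243 244 243 245 255 228  38  61  63  63  63  66  70  46
   20  18  40  57  52  87 160 203 198 182 169 170 174 173 169]
 [244 244 244 244 243 244 243 245 253 241  54  42  48  52  51  54  51  55
   19  21  25  52  56  75 144 168 150 161 161 166 174 194 199]]
```

Call:
carry_out([
  [[0,0,0],[0.1,0,0],115],
  [[0,0,0],[0.2,0,0],115],
  [[0,0,0],[0.3,0,0],115],
  [[0,0,0],[0.4,0,0],115],
  [[0,0,0],[0.5,0,0],115],
  [[0,0,0],[0.55,0,0],115],
  [[0,0,0],[0.6,0,0],115],
  [[0,0,0],[0.65,0,0],115],
])

```text
clock: 16.35
tcp_pos: [0.5595, -0.0459, 0.0407]
orientation: [0.0, 0.998, -0.06, -0.0]
wrist_force: [-3.5, -0.2, 1.1]
finger_gap: 0.0466
grip_force: 2.1
```

Run:
```python
from m2 import *
s=env.get_state();c=env.get_calibration("wrist");print(s['tcp_pos'],s['wrist_force'],s['ft_torque'])
p,d=env.read_camera("wrist");cv2.imwrite("pics/w6.png",p[...,::-1]);np.savez("pics/w6.npz",p=p,d=d,c=c)
g=cv2.cvtColor(p,cv2.COLOR_RGB2GRAY)
print(g[166:196,[90,110,130,200,270,350,400,420,450]].T)
```

```text
[ 0.5595 -0.0459  0.0407] [-3.4547 -0.2363  1.1243] [ 0.1215  0.8117 -0.0177]
[[171 167 171 167 169 175 175 175 101  49  82 120 132 129 127 130 132 128
  131 125 127 125 129 129 134 134 132 127 129 131]
 [182 168 179 187 190 185 189 185 196 193 189 152 117 123 134 133 133 129
  127 124 128 123 128 130 137 135 132 137 126 130]
 [176 172 171 175 172 176 177 180 178 180 173 143 120 124 129 132 130 129
  136 129 126 129 129 131 138 139 130 134 129 132]
 [174 170 173 174 173 174 179 180 181 181 154 129 119 124 126 128 131 129
  131 128 129 126 129 135 133 137 140 129 130 130]
 [169 164 169 177 180 182 174 182 174 183 133 116 120 123 122 129 125 127
  128 126 124 126 106 122 135 128 131 133 128 130]
 [245 244 242 244 243 244 244 244 247 237 196 201 218 222 211 209 216 219
  220 220 214 210 210 207 202 200 202 204 208 200]
 [243 244 243 245 244 244 243 244 248 239 167 198 221 217 213 214 215 219
  217 213 211 200 196 199 203 196 198 197 207 202]
 [243 244 244 242 244 244 244 244 249 245 126 176  61 132 177 203 238 238
  237 230 230 225 224 211 199 199 196 198 202 206]
 [244 244 244 243 245 244 244 245 248 255  67 197 218 220 217 212 217 219
  223 222 218 217 220 218 216 214 209 219 217 215]]
```

Call:
carry_out([
  [[0,0,0],[0.05,0,0],115],
  [[0,0,0],[0.1,0,0],115],
  [[0,0,0],[0.15,0,0],115],
  [[0,0,0],[0.2,0,0],115],
  [[0,0,0],[0.2,0,0],115],
  [[0,0,0],[0.2,0,0],115],
  [[0,0,0],[0.2,0,0],115],
  [[0,0,0],[0.2,0,0],115],
])

```text
clock: 17.4
tcp_pos: [0.5601, -0.046, 0.0406]
orientation: [-0.0, 0.998, -0.06, -0.001]
wrist_force: [-7.7, 1.5, 3.7]
finger_gap: 0.047
grip_force: 3.5
```

Run:
```python
from m2 import *
s=env.get_state();c=env.get_calibration("wrist");print(s['tcp_pos'],s['wrist_force'],s['ft_torque'])
p,d=env.read_camera("wrist");cv2.imwrite("pics/w7.png",p[...,::-1]);np.savez("pics/w7.npz",p=p,d=d,c=c)
cv2.imwrite("pics/w7c.png",cv2.resize(p[140:220,50:490,::-1],(800,480),interpolation=cv2.INTER_NEAREST))
```

```text
[ 0.5601 -0.046   0.0406] [-7.7092  1.4989  3.7016] [0.1071 1.3323 0.0728]
```

View pics/w7c.png

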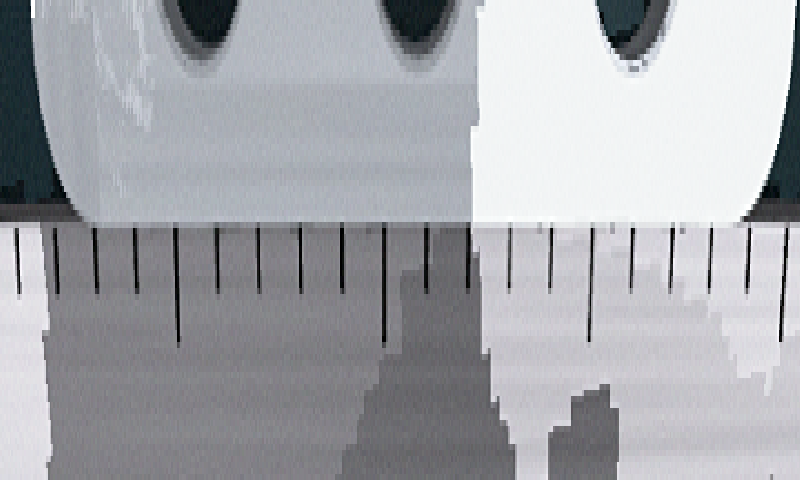

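The crop shows the plate edge and the straightedge meeting along one line with no dark gap. The force rose to 7.7 N with almost no movement, so it is flush. I back off and rise, then measure the keys.

Call:
carry_out([
  [[0,0,0],[-0.5,0,0],115],
  [[0,0,0],[-1.5,0,0],115],
  [[0,0,0],[-3,0,0],115],
  [[0,0,0],[-3,0,-2],115],
  [[0,0,0],[-3,0,-5],115],
  [[0,0,-10],[-3,0,-7],180],
  [[0,0,-20],[-3,0,-7],255],
  [[0,0,-30],[-3,0,-7],255],
])

```text
clock: 18.45
tcp_pos: [0.5322, -0.0427, 0.1115]
orientation: [0.001, 0.979, 0.203, 0.001]
wrist_force: [-0.3, -0.9, -0.5]
finger_gap: -0.0003
grip_force: 0.0
```

Run:
```python
from m import *
L={}
z=np.load("pics/w3.npz",allow_pickle=True);c=z['c'].item();print('w3 blue,red',plane(c,[[142,132],[142,230]],.05))
def cen(f,lo,hi,win):
    z=np.load(f,allow_pickle=True);h=cv2.cvtColor(z['p'],cv2.COLOR_RGB2HSV);m=cv2.inRange(h,lo,hi);x0,y0,x1,y1=win
    ys,xs=np.nonzero(m[y0:y1,x0:x1]);return [xs.mean()+x0,ys.mean()+y0],len(xs)
top=cen("pics/w3.npz",(105,120,80),(130,255,255),(120,110,165,150));print(top)
w4=np.load("pics/w4.npz",allow_pickle=True)['c'].item();print('w4 white',plane(w4,[[47,285]],.05))
w1=np.load("pics/w1.npz",allow_pickle=True)['c'].item();print('w1 green',plane(w1,[[43,209]],.05))
t=env.get_calibration("top")
for n,a,b in(("blue",(105,120,80),(130,255,255)),("red",(0,150,80),(8,255,255)),("green",(50,120,80),(80,255,255))):
    try:
        u,k=cen("pics/top0.npz",a,b,(200,190,320,240));print(n,u,k,plane(t,[u],.05))
    except Exception as e: print(n,e)
# tri white/blue/green between wrist and top
kt=np.array([[360,331],[400,338],[465,350]])*.64
print(tri(w4,[[47,285]],t,kt[:1]),tri(c,[[142,132]],t,kt[1:2]),tri(w1,[[43,209]],t,kt[2:]))
s=env.get_state();print(s['tcp_pos'],rot(s['orientation']),s['joint_pos'])
```

```text
w3 blue,red [[ 0.4749  0.0121  0.05  ]
 [ 0.4593 -0.0702  0.05  ]]
([np.float64(141.57858376511226), np.float64(131.61485319516407)], 579)
w4 white [[0.4952 0.1021 0.05  ]]
w1 green [[ 0.4504 -0.1415  0.05  ]]
blue [np.float64(255.60606060606062), np.float64(216.24242424242425)] 33 [[0.4747 0.0155 0.05  ]]
red [np.float64(278.41379310344826), np.float64(220.27586206896552)] 29 [[ 0.4591 -0.0678  0.05  ]]
green [np.float64(297.4074074074074), np.float64(223.92592592592592)] 27 [[ 0.4452 -0.1367  0.05  ]]
[[0.492  0.1081 0.0433 0.0011]] [[0.4746 0.0131 0.0494 0.002 ]] [[ 0.4464 -0.1373  0.0429  0.0024]]
[ 0.5322 -0.0427  0.1115] [[ 0.9174  0.398   0.0025]
 [ 0.398  -0.9174 -0.0005]
 [ 0.002   0.0015 -1.    ]] [-0.2305  0.2997 -0.2762  0.9924  0.      2.5018]
```

Call:
carry_out([
  [[0,0,0],[0.8,-5.1,0],255],
  [[0,0,0],[1.6,-10.2,0],255],
  [[0,0,0],[2.3,-15.3,1],255],
  [[0,0,0],[2.3,-15.3,3.5],255],
  [[0,0,0],[2.3,-15.3,5],255],
  [[0,0,0],[2.3,-15.3,5.3],255],
  [[0,0,0],[2.3,-15.3,5.3],255],
  [[0,0,0],[2.3,-15.3,5.3],255],
])

```text
clock: 19.45
tcp_pos: [0.4936, 0.1066, 0.0584]
orientation: [0.0, 0.98, 0.2, 0.001]
wrist_force: [-0.7, 0.1, 0.7]
finger_gap: 0.0002
grip_force: 0.0
```

Call:
carry_out([
  [[0,0,0],[0,0,0.5],255],
  [[0,0,0],[0,0,0.8],255],
  [[0,0,0],[0,0,1.0],255],
  [[0,0,0],[0,0,1.2],255],
  [[0,0,0],[0,0,1.3],255],
  [[0,0,0],[0,0,1.4],255],
  [[0,0,0],[0,0,1.4],255],
  [[0,0,0],[0,0,1.4],255],
])

```text
clock: 20.45
tcp_pos: [0.493, 0.107, 0.0458]
orientation: [0.0, 0.98, 0.2, 0.001]
wrist_force: [-6.8, -2.3, 19.5]
finger_gap: 0.0003
grip_force: 9.7
```

White is fully down (z 0.0458, 19.5 N, on the stop). I release it and go to blue.

Call:
carry_out([
  [[0,0,0],[0,0,-1.4],255],
  [[0,0,0],[0,0,-3.5],255],
  [[0,0,0],[-2.5,4.0,-3.5],255],
  [[0,0,0],[-5.3,7.9,-3.5],255],
  [[0,0,0],[-5.3,7.9,-2.5],255],
  [[0,0,0],[-5.3,7.9,-1.5],255],
  [[0,0,0],[-5.3,7.9,-1.5],255],
  [[0,0,0],[-5.3,7.9,-1.5],255],
])

```text
clock: 21.45
tcp_pos: [0.475, 0.0146, 0.0586]
orientation: [-0.0, 0.98, 0.201, -0.0]
wrist_force: [-1.1, 0.0, 0.2]
finger_gap: -0.0002
grip_force: 0.0
```

Call:
carry_out([
  [[0,0,0],[0,0,0.5],255],
  [[0,0,0],[0,0,0.8],255],
  [[0,0,0],[0,0,1.0],255],
  [[0,0,0],[0,0,1.2],255],
  [[0,0,0],[0,0,1.4],255],
  [[0,0,0],[0,0,1.5],255],
  [[0,0,0],[0,0,1.5],255],
  [[0,0,0],[0,0,1.5],255],
])

```text
clock: 22.45
tcp_pos: [0.4751, 0.0139, 0.0458]
orientation: [0.0, 0.98, 0.201, 0.001]
wrist_force: [-7.3, 1.9, 21.3]
finger_gap: 0.0002
grip_force: 10.6
```

Call:
carry_out([
  [[0,0,0],[0,0,-1.5],255],
  [[0,0,0],[0,0,-5],255],
  [[0,0,0],[-2.9,4.3,-5.5],255],
  [[0,0,0],[-5.8,8.6,-5.5],255],
  [[0,0,0],[-8.6,12.9,-5.5],255],
  [[0,0,0],[-8.6,12.9,-3],255],
  [[0,0,0],[-8.6,12.9,-1.5],255],
  [[0,0,0],[-8.6,12.9,-1.5],255],
])

```text
clock: 23.45
tcp_pos: [0.4454, -0.1386, 0.0576]
orientation: [-0.001, 0.98, 0.2, -0.001]
wrist_force: [0.1, 0.3, 0.1]
finger_gap: 0.0001
grip_force: 0.0
```

Call:
carry_out([
  [[0,0,0],[0,0,0],255],
  [[0,0,0],[0,0,0.6],255],
  [[0,0,0],[0,0,0.9],255],
  [[0,0,0],[0,0,1.2],255],
  [[0,0,0],[0,0,1.4],255],
  [[0,0,0],[0,0,1.5],255],
  [[0,0,0],[0,0,1.5],255],
  [[0,0,0],[0,0,1.5],255],
])

```text
clock: 24.45
tcp_pos: [0.4469, -0.1387, 0.0458]
orientation: [0.0, 0.98, 0.201, 0.001]
wrist_force: [-5.5, 2.7, 20.7]
finger_gap: 0.0002
grip_force: 10.2
```

Call:
carry_out([
  [[0,0,0],[0,0,-1],255],
  [[0,0,0],[0,0,-3],255],
  [[0,0,0],[0,0,-7],255],
  [[0,0,0],[-2,6,-12],255],
  [[0,0,0],[-2,10,-15],255],
  [[0,0,0],[-2,10,-15],255],
  [[0,0,0],[-2,10,-15],255],
  [[0,0,0],[-2,10,-15],255],
])

```text
clock: 25.45
tcp_pos: [0.4663, -0.2369, 0.1923]
orientation: [-0.001, 0.98, 0.201, -0.001]
wrist_force: [-0.2, -0.2, -0.7]
finger_gap: -0.0003
grip_force: 0.0
```

Run:
```python
from m import *
s=env.get_state();print(s['tcp_pos'],s['wrist_force'],s['clock'])
c=env.get_calibration("top");p,d=env.read_camera("top")
cv2.imwrite("pics/top9.png",cv2.resize(p[130:240,210:350,::-1],(760,597),interpolation=cv2.INTER_CUBIC))
```

```text
[ 0.4663 -0.2369  0.1923] [-0.2023 -0.2342 -0.7011] 25.45
```

View pics/top9.png

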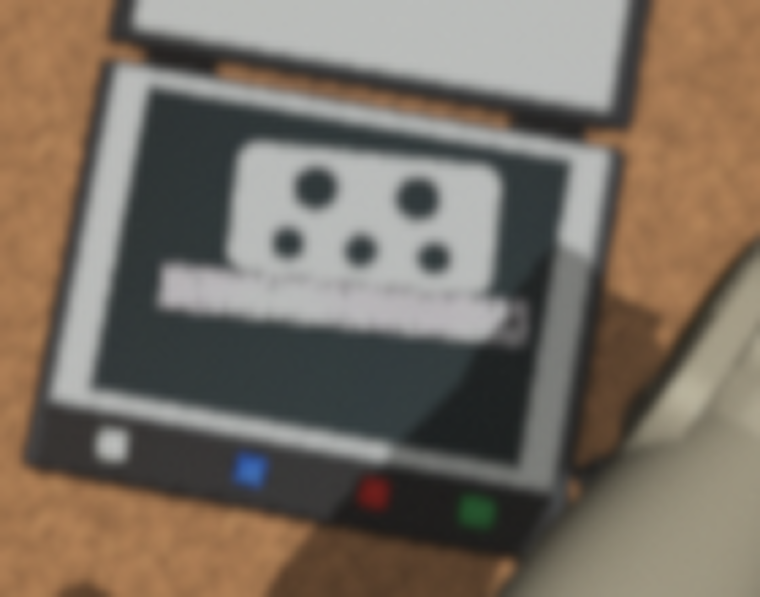

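The top view shows the straightedge, from (160,287) to (523,322), flush along the plate's key-side edge. Plate and straightedge are on the glass, all three keys have been pressed, and the arm is clear.

```bash
python3 -c "
from workcell import env
print(env.hand_in())"
```

```text
the job is handed in; nothing more can be done
None
```

The straightedge is flush along the plate's key-side edge on the glass; white, blue and green were pressed fully in that order, each released before the next, red was not touched, and the job was handed in at about 25.5 s.

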